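Put the loupe away and slide the flush shutter shut

TASK

Put the black stand magnifier away in the open well of the grey keeper box: set it down gently, standing upright. Then shut the well fully with the orange flush shutter, which has no handle: press lightly on its ribbed black patch and drag it over the well, up to its stop. Leave the bottles and the pot on the bench where they are.

Things in the scene. Friction and masses are not known exactly. Their poses are not given: they have to be found in the camera images.
- loupe: black stand magnifier, a waisted cylinder 39 mm in diameter and 39 mm tall, loose, standing upright on the bench; origin at the centre of its underside, z up its axis; grasp it across its 39 mm width
- keeper: grey keeper box fixed to the bench, 116 mm (its x) by 202 mm (its y), 72.5 mm tall; origin at the centre of its underside, z up, +y the shutting direction of its shutter. In this frame (mm): the well is open at the top, x -50..50, y 29..89, floor at z 23, deck at z 72.5. Closed rear part at y -101..-26. More than 25 N of gripper or arm on the box or its shutter damages it
- keeper_well (a point): centre of the well's floor, at (0, 59, 23) mm in the keeper's frame, same axes; given for a level box
- keeper_patch (a point): where the middle of the shutter's thumb patch lies with the shutter fully open and the box level: (0, -1, 71) mm in the keeper's frame, same axes; it does not move with the shutter. The box leans on its rubber mount up to 0.06 rad either way about the line y 89, z 17 (keeper's x direction); unknown, fixed in a run, in no pose here: true height here is +-5.5 mm, a third of that with the shutter shut
- shutter (a joint): orange plate, 100 mm wide, 4 thick, top at z 71 mm (1.5 below the deck), rubber-backed (gives 1 mm per 16 N); seen from keeper y -26 to its front edge at y 29 mm + joint. Ribbed black thumb patch 50x36 mm centred at x 0, y -1 mm + joint. Joint, m, along keeper +y: 0 open (starts 0 to 0.006), 0.060 shut at its stop. Slides at about 5 N, stays put; press 11 to 17 N to drag it; no edge to push
- reagent_1: amber bottle with black cap, 43 mm wide, 88 mm tall, a loose bystander to be left alone; origin at the centre of its underside
- sample_pot_3: plastic pot with blue lid, 63 mm wide, 55 mm tall, a loose bystander to be left alone; origin at the centre of its underside
- reagent_2: amber bottle with white cap, 48 mm wide, 96 mm tall, a loose bystander to be left alone; origin at the centre of its underside

How it is judged:
By the outcome, as a careful person would: the job done as asked, in the order asked, and still so for the second after the job is handed in, with the robot touching nothing.
It also fails if it takes over 51 s, if anything falls off the work surface, if the arm or the gripper's body presses on something with over 40 N, if the wrist force passes 120 N, or if a joint passes its speed limit or range.

ROBOT

A 6-joint arm with a two-finger parallel gripper is mounted at the origin on the work surface; the furniture and walls round the work are solid. World frame = base frame: x ahead of the robot, y to its left, z up, the work surface at z = 0. Lengths are in m, angles in rad, forces in N, time in s.
With the tool pointing down it reaches from about 0.25 to 0.8 m from the base axis. Payload 3.9 kg.
Tool frame: the origin (TCP) lies midway between the tips of the shut fingers; the grasp point (between the pads) lies 19 mm behind it (robot.hold_point_z is the z of the grasp point in the tool frame, in m); z points along the fingers, x is the direction in which the jaws open and shut, and the axes are right-handed (so a half turn about z gives the same grasp; the last joint's range is limited). The gripper opens to 85 mm and grips with 20 to 120 N. Pads are 22 mm wide; open, the fingers measure 114 mm over their backs; the gripper's body (76 mm by 85 mm) begins 54 mm behind the grasp point. The pads swing forward as they close: fully open they stand 13 mm farther back than shut.
Start: joints at [1.124, 0.26, -0.138, 1.173, 0, 1.571], TCP at [0.227, 0.473, 0.231] pointing down, gripper open.
Joint ranges: [-2.78, 2.78], [-0.83, 1.72], [-1.28, 1.37], [-1.9, 2.12], [-1.57, 1.48], [-3.14, 3.14]. Speed limits (rad/s): [2.57, 2.57, 3.14, 3.14, 3.14, 3.14].

INTERFACE

Orientations are given as a unit quaternion [w, x, y, z].
In Python, from cell import robot gives the robot as it stands.
- The arm moves only by the tool apply_moves, never from a script. Its argument "series" is a list that holds one entry, the list of rows, each a list of 7 numbers: the shift along the tool's x, y, z in m, then the turn, a rotation vector about the tool's x, y, z in degrees, then the opening in per cent of the stroke, from 0 (shut) to 100 (fully open). In form: [[[x, y, z, ax, ay, az, gripper], ...]]. A call has 1 to 12 rows; each row shifts and turns the commanded pose from where the row before left it, along the tool's axes as they then stand; what a row does not reach is not made up. A row lasts 1/10 s, in which the tool goes at most 50 mm and 8.59 degrees, less where a joint would pass 70% of its speed; a pose out of reach is approached as far as the arm can. A call with a gripper value outside its range is refused whole. The fingers move at their own pace and stop on an object; "force" is the grip in N (left out, the last holds). Time passes only in rows, so rows that do not move let the fingers close. It gives the time, the measured TCP pose, the force and the opening at its end, in the units of the state.
- robot.read_state(): the state, without advancing time (a new reading comes with each control period).
- robot.read_camera(name): name is "scene" or "top" or "wrist"; returns the picture (420x560x3 uint8, red, green, blue); there is no depth.
- robot.camera_params(name): a dict with "intrinsics" (3x3 intrinsics, pixels), "rvec" (rotation vector, rad) and "tvec" (3), from world to camera coordinates, as OpenCV has them. Camera axes: x right, y down, z forward; pixel columns grow to the right and rows downward; lengths in m; the calibration is good to about 2 mm. The wrist camera is an equidistant fisheye: a pixel r from the principal point sees the ray r / f radians off the axis. A picture is of the moment at which its call begins: read the wrist's pose just before it. camera_params takes no time and is no camera call; for the wrist camera it gives the pose at the moment of the call.
- robot.sign_off(): hands the job in, once; it reports no verdict.
The state is a dict: "time": time; "qpos": joint angles; "joint_velocities": joint speeds; "effort": joint torques, N m; "ee_pos": TCP position; "tool_rot": TCP orientation; "ft_force": force on the tool from outside, world axes, zero at the start; "ft_torque": the same for the moment, N m; "width": finger opening in m.
Only numpy, scipy, OpenCV 4.12 (cv2) and the standard library are available. Lean on these libraries where they do the work, as an engineer would, in place of code of your own. Each camera call takes 0.05 s, during which the arm holds its last target.

## Working session

There is one attempt and no reset: what is moved stays moved. The work goes in short steps, Python scripts to look and compute and a tool call to move; the robot and the scene stay as the last step left them, time stands still between calls to the robot, and variables do not carry over. Pictures are saved under pics/ and viewed, and the job is handed in when it is done.

Besides the shell and the picture viewer there is one more tool, called after "Request:" as name(argument=value, ...) on one line, values as JSON. apply_moves: Moves the arm, as the interface text tells. Its arguments: {"type":"object","properties":{"series":{"type":"array","items":{"type":"array","items":{"type":"array","items":{"type":"number"}}}},"force":{"type":"number"}},"required":["series"]}

```bash
ls; mkdir -p pics; python3 - <<'E'
from cell import robot
import cv2
s=robot.read_state();print(s)
for n in ("scene","top","wrist"):
    p=robot.camera_params(n);print(n,p)
    im=robot.read_camera(n);cv2.imwrite(f"pics/{n}0.png",im[:,:,::-1])
print(robot.hold_point_z)
E
```

```text
pics
{'time': 0.0, 'qpos': array([ 1.12403679e+00,  2.60712936e-01, -1.39368660e-01,  1.17266662e+00,
        1.08750053e-05,  1.57079996e+00]), 'joint_velocities': array([ 0.00139047,  0.00190185, -0.00369965,  0.00130937,  0.00076983,
       -0.00023445]), 'effort': array([-8.95787580e-04, -4.05679142e+01,  2.53923976e+01,  1.87668350e-02,
        9.28952932e-05,  8.70114008e-06]), 'ee_pos': array([0.22653338, 0.472874  , 0.23044987]), 'tool_rot': array([ 5.15476248e-04,  8.46181808e-01,  5.32893418e-01, -8.28722139e-04]), 'ft_force': array([-0.07517186,  0.41046083,  0.02332857]), 'ft_torque': array([0.00929926, 0.03815721, 0.01314093]), 'width': 0.08519424588245227}
scene {'intrinsics': array([[465.39356766,   0.        , 278.77307393],
       [  0.        , 465.39356766, 211.81266377],
       [  0.        ,   0.        ,   1.        ]]), 'rvec': array([ 0.71595425, -2.68919803,  1.01505587]), 'tvec': array([0.61244337, 0.21755124, 0.84477756])}
top {'intrinsics': array([[514.67097488,   0.        , 282.82612663],
       [  0.        , 514.67097488, 195.19674855],
       [  0.        ,   0.        ,   1.        ]]), 'rvec': array([ 2.16166721, -2.04006037,  0.2387957 ]), 'tvec': array([0.06824529, 0.64355388, 1.13378478])}
wrist {'intrinsics': array([[325.1922621 ,   0.        , 277.68776953],
       [  0.        , 325.1922621 , 213.46323866],
       [  0.        ,   0.        ,   1.        ]]), 'rvec': array([-2.45320731, -1.54310747, -0.21492368]), 'tvec': array([-0.52442055, -0.03309918,  0.37895815])}
-0.0187
```

View pics/scene0.png

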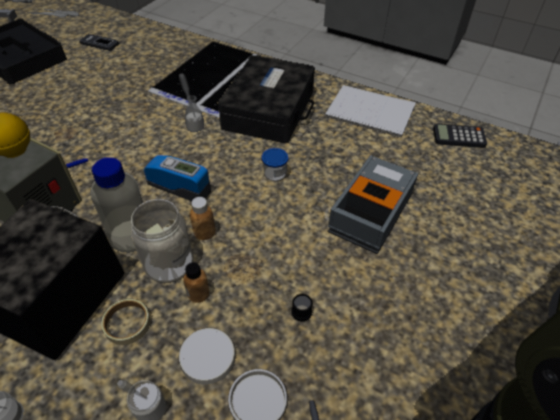

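View pics/top0.png

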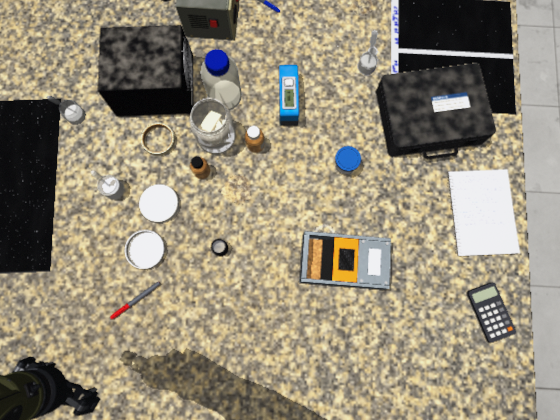

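View pics/wrist0.png

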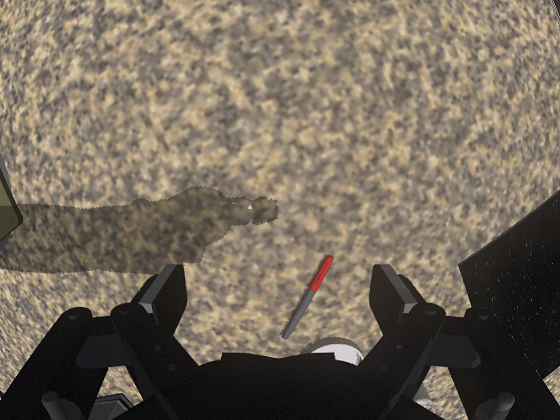

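The top view shows the loupe at about (220,247) and the keeper at about (301–391, 232–290), with the well on its left. The bottles and pot are well clear, above both. Next I'll zoom in and measure.

```bash
cat > h.py <<'E'
import numpy as np, cv2
from cell import robot
from scipy.spatial.transform import Rotation as Ro
def ray(n,uv,p=None):
    p=p or robot.camera_params(n);K=p["intrinsics"];R=cv2.Rodrigues(p["rvec"])[0];t=p["tvec"]
    u=np.array([(uv[0]-K[0,2])/K[0,0],(uv[1]-K[1,2])/K[1,1]])
    if n=="wrist":
        th=np.hypot(*u); d=np.array([*(u/max(th,1e-9)*np.sin(th)),np.cos(th)])
    else: d=np.array([*u,1.])
    return -R.T@t, R.T@d
def at(n,uv,z,p=None):
    c,d=ray(n,uv,p); return c+d*(z-c[2])/d[2]
def proj(n,X,p=None):
    p=p or robot.camera_params(n);K=p["intrinsics"];R=cv2.Rodrigues(p["rvec"])[0]
    x=R@np.asarray(X)+p["tvec"]
    if n=="wrist":
        r=np.hypot(x[0],x[1]);th=np.arctan2(r,x[2]);u=x[:2]/max(r,1e-9)*th
    else:u=x[:2]/x[2]
    return u*[K[0,0],K[1,1]]+[K[0,2],K[1,2]]
def tri(obs):
    A=np.zeros((3,3));b=np.zeros(3)
    for n,uv in obs:
        c,d=ray(n,uv);d=d/np.linalg.norm(d);P=np.eye(3)-np.outer(d,d);A+=P;b+=P@c
    return np.linalg.solve(A,b)
def Q(q): return Ro.from_quat([q[1],q[2],q[3],q[0]])
E
python3 - <<'E'
from h import *
a=cv2.imread("pics/top0.png");b=cv2.imread("pics/scene0.png")
cv2.imwrite("pics/c1.png",cv2.resize(a[220:300,290:400],None,fx=7,fy=7,interpolation=cv2.INTER_CUBIC))
cv2.imwrite("pics/c2.png",cv2.resize(b[150:255,320:425],None,fx=5.7,fy=5.7,interpolation=cv2.INTER_CUBIC))
c=np.hstack([cv2.resize(a[227:267,200:240],None,fx=9,fy=9,interpolation=cv2.INTER_CUBIC),cv2.resize(b[287:327,282:322],None,fx=9,fy=9,interpolation=cv2.INTER_CUBIC)])
cv2.imwrite("pics/c3.png",c)
E
```

```text
(no output)
```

View pics/c1.png

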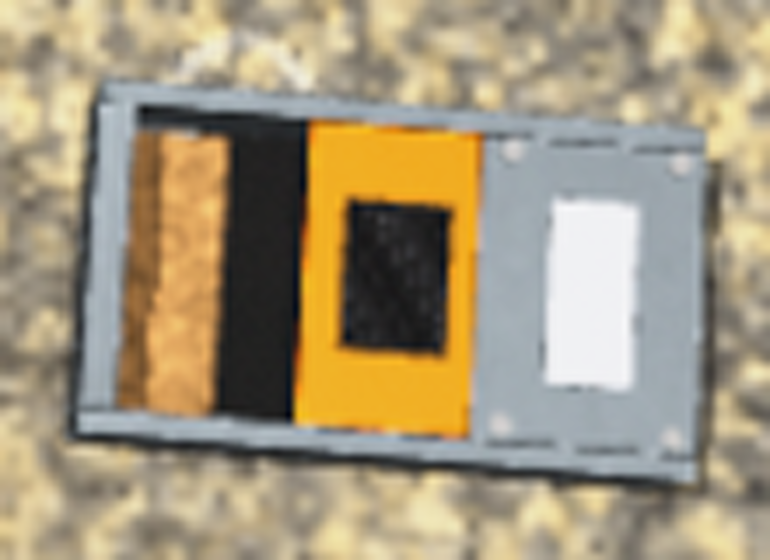

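View pics/c2.png

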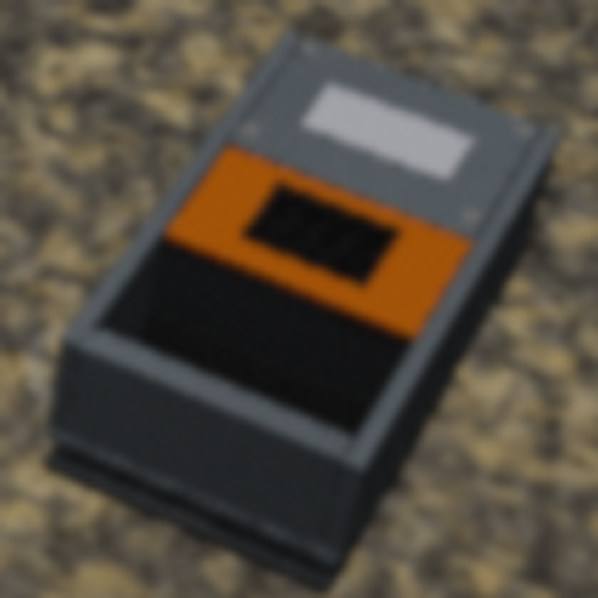

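View pics/c3.png

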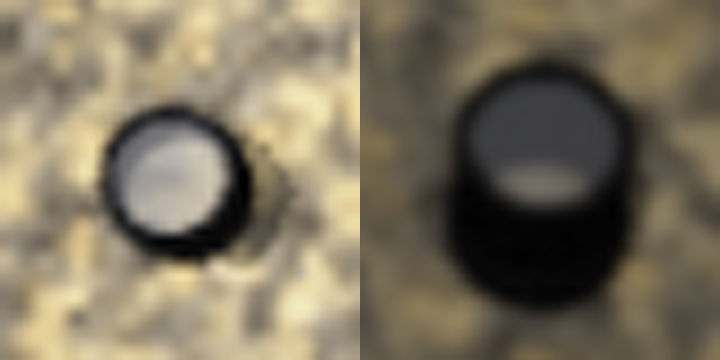

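```bash
cat > fit.py <<'E'
from h import *
from scipy.optimize import least_squares
def px(u,v,s,ox,oy): return ((u+.5)/s-.5+ox,(v+.5)/s-.5+oy)
T=[(107,83,58,101,72.5,0),(75,433,-58,101,72.5,0),(705,130,58,-101,72.5,0),(695,482,-58,-101,72.5,0),
(310,122,50,29,71,1),(298,425,-50,29,71,1),(482,133,50,-26,72,0),(470,437,-50,-26,72,0),
(347,200,25,17,71,1),(452,207,25,-19,71,1),(443,353,-25,-19,71,1),(340,345,-25,17,71,1),(137,103,50,89,72.5,0),(118,408,-50,89,72.5,0)]
S=[(62,345,58,101,72.5,0),(360,468,-58,101,72.5,0),(290,30,58,-101,72.5,0),(553,130,-58,-101,72.5,0),
(232,148,50,-26,72,0),(470,240,-50,-26,72,0),(165,238,50,29,71,1),(415,338,-50,29,71,1),
(278,185,25,-19,71,1),(397,235,-25,-19,71,1),(247,235,25,17,71,1),(363,282,-25,17,71,1),(100,332,50,89,72.5,0),(350,435,-50,89,72.5,0)]
obs=[("top",px(a,b,7,290,220),c) for a,b,*c in T]+[("scene",px(a,b,5.7,320,150),c) for a,b,*c in S]
P={n:robot.camera_params(n) for n in("top","scene")}
def W(k,x):
    X=np.array(k,float); c,s=np.cos(x[3]),np.sin(x[3]); y,z=X[1]-89,X[2]-17
    X[1]=89+c*y-s*z; X[2]=17+s*y+c*z
    X=X/1000; c,s=np.cos(x[2]),np.sin(x[2])
    return np.array([x[0]+c*X[0]-s*X[1],x[1]+s*X[0]+c*X[1],X[2]])
def res(x,sel=("top","scene")):
    r=[]
    for n,uv,(a,b,z,m) in obs:
        if n in sel: r+=list(proj(n,W((a,b+m*x[4]*1000,z),x),P[n])-uv)
    return np.array(r+[(x[4]-.003)/.003*.3,x[3]/.04*.5])
if __name__=="__main__":
    p0=at("top",(346,261),.07);f=at("top",(303,258),.07);print(p0,f)
    yaw=np.arctan2(-(f-p0)[0],(f-p0)[1])
    for sel in (("top","scene"),("top",),("scene",)):
        r=least_squares(res,[p0[0],p0[1],yaw,0,.003],args=(sel,),loss="soft_l1",x_scale=[.01,.01,.1,.05,.003])
        print(sel,r.x,r.cost,"res",np.abs(res(r.x,sel)).mean())
        if len(sel)==2:
            print(np.round(res(r.x)[:56].reshape(-1,2),1).tolist())
            for k in((0,59,23),(0,59,72.5),(0,-1+1000*r.x[4],71),(0,59,71)): print(k,W(k,r.x))
    # loupe
    top=[("top",px(165,180,9,200,227)),("scene",px(547-360,135,9,282,287))]
    print("loupe top",tri(top),at(*top[0],.037),at(*top[1],.037))
    for nm in (("reagent_1","top",(198,160),.088),("reagent_2","top",(254,131),.096),("pot","top",(347,158),.055)): print(nm[0],at(nm[1],nm[2],nm[3]))
E
python3 fit.py
```

```text
[ 0.49361863 -0.04753175  0.07      ] [0.49477404 0.05090803 0.07      ]
('top', 'scene') [ 0.49753685 -0.04609022 -0.01788905  0.04127098  0.00129188] 9.796970013470782 res 0.5090210406381045
[[-0.8, -0.7], [0.4, 0.0], [0.4, -0.3], [0.4, 0.1], [0.4, -0.2], [-0.2, 0.1], [0.0, 0.1], [-0.1, 0.3], [-0.3, -0.2], [0.2, 0.1], [0.5, 1.0], [-0.4, 0.9], [-0.1, 0.3], [-0.2, 0.5], [-0.7, -1.1], [0.6, 0.3], [-1.3, 0.0], [1.3, 0.6], [-1.3, -0.6], [0.4, 0.3], [-0.5, -0.9], [0.2, -0.2], [-0.4, -0.4], [0.5, -0.6], [-1.7, 0.7], [0.1, 1.4], [-1.2, -0.9], [0.8, 0.5]]
(0, 59, 23) [0.49858828 0.01267836 0.02175711]
(0, 59, 72.5) [0.49855174 0.01063636 0.07121496]
(0, np.float64(0.2918771680316523), 71) [ 0.49750357 -0.04795051  0.06729399]
(0, 59, 71) [0.49855285 0.01069824 0.06971624]
('top',) [ 0.49803439 -0.04537439 -0.01781365  0.05958677  0.00141488] 2.1019404515072404 res 0.3007269249275984
('scene',) [ 0.49709757 -0.04617269 -0.01725644  0.03874031  0.00139787] 7.403355672642099 res 0.6727683163718543
loupe top [0.51320757 0.25090275 0.04157766] [0.51363825 0.2514608  0.037     ] [0.51442452 0.24844591 0.037     ]
reagent_1 [0.70804744 0.30897371 0.088     ]
reagent_2 [0.7847556  0.18215885 0.096     ]
pot [ 0.74404505 -0.04443813  0.055     ]
```

The fit gives the keeper's yaw as −0.018 rad, its tilt as about +0.04 (rear low), the well centre at about (0.4985, 0.0115) and the loupe at about (0.513, 0.250). All are consistent with the sizes given. I'll turn the jaws to the keeper's x first.

Request:
apply_moves(series=[[[0, 0, 0, 0, 0, 8.2, 100], [0, 0, 0, 0, 0, 8.2, 100], [0, 0, 0, 0, 0, 8.2, 100], [0, 0, 0, 0, 0, 8.2, 100], [0, 0, 0, 0, 0, 8.2, 100], [0, 0, 0, 0, 0, 8.2, 100], [0, 0, 0, 0, 0, 8.2, 100], [0, 0, 0, 0, 0, 8.2, 100], [0, 0, 0, 0, 0, 0, 100]]], force=30)

```text
time: 1.05
ee_pos: [0.2267, 0.4732, 0.231]
tool_rot: [0.0, 1.0, -0.01, -0.0]
ft_force: [0.8, -0.3, 0.2]
width: 0.0854
```

Request:
apply_moves(series=[[[0.036, 0.027, 0.01, 0, 0, 0, 100], [0.036, 0.027, 0.01, 0, 0, 0, 100], [0.036, 0.027, 0.01, 0, 0, 0, 100], [0.036, 0.027, 0.01, 0, 0, 0, 100], [0.036, 0.027, 0.01, 0, 0, 0, 100], [0.036, 0.027, 0.01, 0, 0, 0, 100], [0.036, 0.027, 0.01, 0, 0, 0, 100], [0.036, 0.027, 0.01, 0, 0, 0, 100], [0, 0, 0, 0, 0, 0, 100], [0, 0, 0, 0, 0, 0, 100]]])

```text
time: 2.05
ee_pos: [0.5104, 0.2505, 0.1506]
tool_rot: [0.0, 1.0, -0.011, -0.001]
ft_force: [-0.7, -0.0, -0.0]
width: 0.0851
```

```bash
python3 - <<'E'
from h import *
s=robot.read_state();print(s["ee_pos"],s["tool_rot"])
p=robot.camera_params("wrist");im=robot.read_camera("wrist")
cv2.imwrite("pics/w1.png",im[:,:,::-1]);np.save("w1.npy",p,allow_pickle=True)
print(proj("wrist",(.5135,.25,.039),p),proj("wrist",(.5135,.25,.0),p))
E
```

```text
[0.5103583  0.25052764 0.15060031] [ 1.54338636e-04  9.99944337e-01 -1.05151168e-02 -8.55075957e-04]
[283.87704291 211.93017677] [283.21584405 200.57452984]
```

View pics/w1.png

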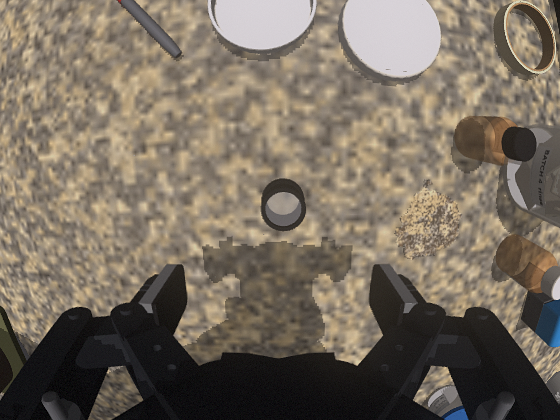

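The loupe's top rim is at about (284,208) in the wrist view, with its outline spanning 261–306. Predicted was (284,212).

```bash
python3 - <<'E'
from h import *
p=np.load("w1.npy",allow_pickle=True).item()
for uv in((284,208),(284,212),(263,208),(306,208)): print(at("wrist",uv,.039,p))
a=cv2.imread("pics/w1.png");cv2.imwrite("pics/w1c.png",cv2.resize(a[170:240,245:325],None,fx=8,fy=8,interpolation=cv2.INTER_CUBIC))
E
```

```text
[0.51365578 0.25329975 0.039     ]
[0.51359881 0.24993901 0.039     ]
[0.49666193 0.25366669 0.039     ]
[0.5315007  0.25292812 0.039     ]
```

View pics/w1c.png

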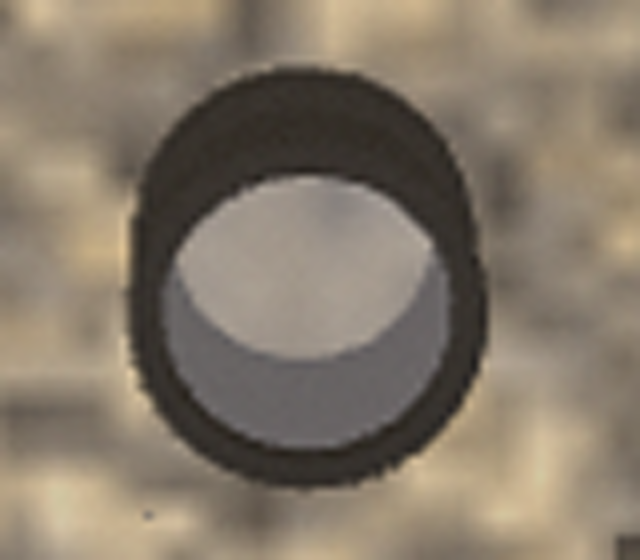

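Request:
apply_moves(series=[[[0.003, -0.0015, 0, 0, 0, 0, 100], [0, 0, 0.03, 0, 0, 0, 100], [0, 0, 0.03, 0, 0, 0, 100], [0, 0, 0.03, 0, 0, 0, 100], [0, 0, 0.03, 0, 0, 0, 100], [0, 0, 0.015, 0, 0, 0, 100], [0, 0, 0.01, 0, 0, 0, 100], [0, 0, 0, 0, 0, 0, 100], [0, 0, 0, 0, 0, 0, 100]]])

```text
time: 3.0
ee_pos: [0.5136, 0.2538, 0.0072]
tool_rot: [-0.0, 1.0, -0.01, 0.001]
ft_force: [1.1, 0.9, 0.2]
width: 0.0855
```

```bash
python3 - <<'E'
from h import *
print(robot.read_state()["ee_pos"])
cv2.imwrite("pics/w2.png",robot.read_camera("wrist")[:,:,::-1])
E
```

```text
[0.51361383 0.25383234 0.00715312]
```

View pics/w2.png

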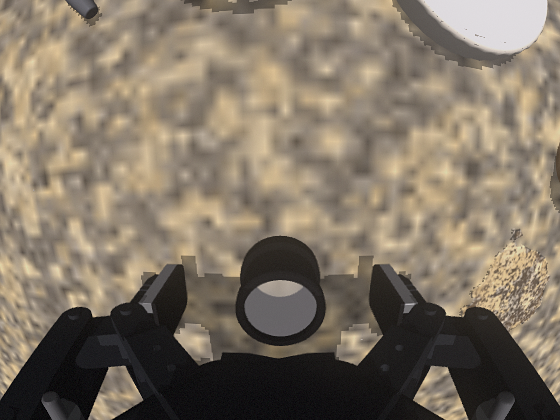

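The loupe is centred between the pads, at (281,300). I'll lower 2 mm and close.

Request:
apply_moves(series=[[[0, 0.001, 0.002, 0, 0, 0, 100], [0, 0, 0, 0, 0, 0, 60], [0, 0, 0, 0, 0, 0, 40], [0, 0, 0, 0, 0, 0, 20], [0, 0, 0, 0, 0, 0, 20], [0, 0, 0, 0, 0, 0, 20], [0, 0, 0, 0, 0, 0, 20], [0, 0, 0, 0, 0, 0, 20], [0, 0, 0, 0, 0, 0, 20]]], force=30)

```text
time: 3.95
ee_pos: [0.5136, 0.2519, 0.0048]
tool_rot: [-0.0, 1.0, -0.011, 0.0]
ft_force: [-1.3, -1.0, 5.8]
width: 0.037
```

Request:
apply_moves(series=[[[0, 0, -0.005, 0, 0, 0, 20], [0, 0, -0.01, 0, 0, 0, 20], [0, 0, -0.02, 0, 0, 0, 20], [0, 0, -0.03, 0, 0, 0, 20], [0, 0, -0.03, 0, 0, 0, 20], [0, 0, -0.03, 0, 0, 0, 20], [0, 0, -0.02, 0, 0, 0, 20], [0, 0, 0, 0, 0, 0, 20], [0, 0, 0, 0, 0, 0, 20]]])

```text
time: 4.85
ee_pos: [0.5133, 0.252, 0.1495]
tool_rot: [-0.0, 1.0, -0.01, 0.0]
ft_force: [-1.3, -0.3, -0.5]
width: 0.0366
```

```bash
python3 - <<'E'
from h import *
s=robot.read_state();print(s["ee_pos"],s["ft_force"])
a=robot.read_camera("wrist");b=robot.read_camera("scene");t=robot.read_camera("top")
cv2.imwrite("pics/w3.png",a[:,:,::-1]);cv2.imwrite("pics/s3.png",np.hstack([cv2.resize(b[200:340,240:380],None,fx=2.8,fy=2.8),cv2.resize(t[190:290,180:280],None,fx=3.92,fy=3.92)])[:,:,::-1])
E
```

```text
[0.51329079 0.25195721 0.14946464] [-1.32402199 -0.30529598 -0.53416518]
```

View pics/w3.png

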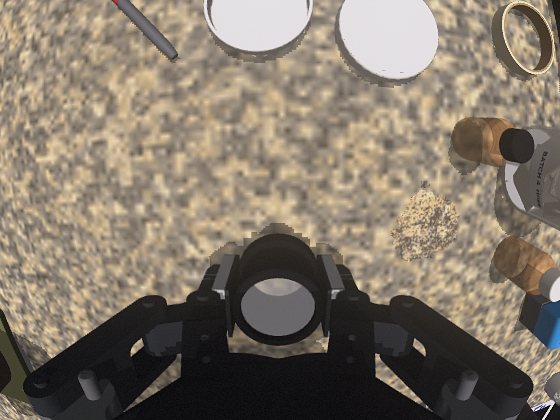

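View pics/s3.png

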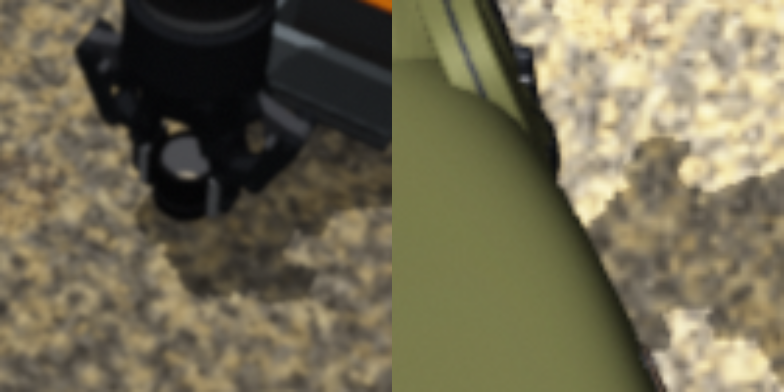

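The loupe is held upright, its rim at (278,305) between the pads. Moving over the well.

Request:
apply_moves(series=[[[-0.0016, 0.03, 0, 0, 0, 0, 20], [-0.0016, 0.045, 0, 0, 0, 0, 20], [-0.0016, 0.045, 0, 0, 0, 0, 20], [-0.0016, 0.045, 0, 0, 0, 0, 20], [-0.0016, 0.045, 0, 0, 0, 0, 20], [-0.0016, 0.03, 0, 0, 0, 0, 20], [0, 0, 0, 0, 0, 0, 20], [0, 0, 0, 0, 0, 0, 20]]])

```text
time: 5.8
ee_pos: [0.4979, 0.0118, 0.1484]
tool_rot: [-0.0, 1.0, -0.011, -0.001]
ft_force: [0.3, 0.2, -0.9]
width: 0.0364
```

```bash
python3 - <<'E'
from fit import *
s=robot.read_state();print(s["ee_pos"],s["ft_force"])
p=robot.camera_params("wrist");a=robot.read_camera("wrist")[:,:,::-1].copy()
np.save("w4.npy",p,allow_pickle=True);cv2.imwrite("pics/w4r.png",a)
x=[0.4975,-.0461,-.0179,.041,.0013]
for k in((58,101,72.5),(-58,101,72.5),(50,89,72.5),(-50,89,72.5),(50,30,71),(-50,30,71),(25,-18,71),(-25,-18,71)):
    u=proj("wrist",W(k,x),p);print(k,u.round(1))
    cv2.circle(a,tuple(int(round(v)) for v in u),2,(0,0,255),-1)
cv2.imwrite("pics/w4.png",a)
E
```

```text
[0.4978995  0.01178187 0.14835949] [ 0.27642286  0.18502287 -0.88624416]
(58, 101, 72.5) [364.9 168.2]
(-58, 101, 72.5) [196.7 168.9]
(50, 89, 72.5) [352.9 184.9]
(-50, 89, 72.5) [208.9 185.6]
(50, 30, 71) [347.  260.6]
(-50, 30, 71) [215.2 261.2]
(25, -18, 71) [311.8 313.1]
(-25, -18, 71) [250.6 313.5]
```

View pics/w4.png

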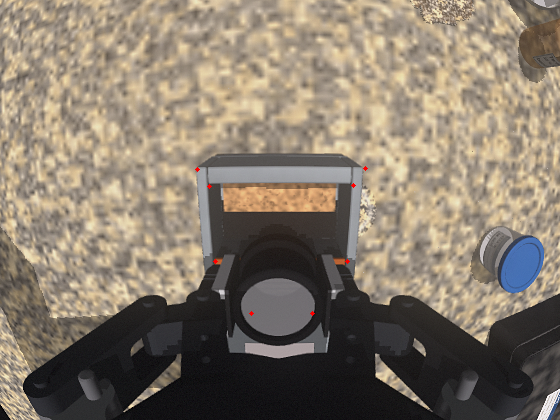

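The wrist view shows the inner well corners at (210,184) and (350,184), within 2 px (about 1 mm) of the fit. I'll lean the tool 2° to match the box and go down.

Request:
apply_moves(series=[[[0, 0, 0, 2, 0, 0, 20], [0, 0, 0.025, 0, 0, 0, 20], [0, 0, 0.025, 0, 0, 0, 20], [0, 0, 0.02, 0, 0, 0, 20], [0, 0, 0.02, 0, 0, 0, 20], [0, 0, 0.012, 0, 0, 0, 20], [0, 0, 0.008, 0, 0, 0, 20], [0, 0, 0.003, 0, 0, 0, 20], [0, 0, 0, 0, 0, 0, 20], [0, 0, 0, 0, 0, 0, 20]]])

```text
time: 6.85
ee_pos: [0.4993, 0.0164, 0.0369]
tool_rot: [-0.017, 1.0, -0.01, 0.001]
ft_force: [-0.7, -0.1, -0.3]
width: 0.0369
```

Request:
apply_moves(series=[[[-0.001, 0.003, 0.002, 0, 0, 0, 20], [0, 0, 0.002, 0, 0, 0, 20], [0, 0, 0.002, 0, 0, 0, 20], [0, 0, 0, 0, 0, 0, 20]]])

```text
time: 7.25
ee_pos: [0.4974, 0.0132, 0.0301]
tool_rot: [-0.017, 1.0, -0.011, -0.0]
ft_force: [0.2, 0.3, -0.8]
width: 0.0367
```

Request:
apply_moves(series=[[[0, 0, 0.001, 0, 0, 0, 20], [0, 0, 0.001, 0, 0, 0, 20], [0, 0, 0, 0, 0, 0, 20]]])

```text
time: 7.55
ee_pos: [0.4976, 0.0134, 0.0281]
tool_rot: [-0.017, 1.0, -0.01, 0.0]
ft_force: [-0.7, -0.3, -0.4]
width: 0.0367
```

Request:
apply_moves(series=[[[0, 0, 0.001, 0, 0, 0, 20], [0, 0, 0, 0, 0, 0, 20], [0, 0, 0, 0, 0, 0, 20]]])

```text
time: 7.85
ee_pos: [0.4977, 0.0135, 0.0273]
tool_rot: [-0.017, 1.0, -0.01, 0.0]
ft_force: [0.3, -0.2, 0.4]
width: 0.0367
```

Request:
apply_moves(series=[[[0, 0, 0.001, 0, 0, 0, 20], [0, 0, 0, 0, 0, 0, 20], [0, 0, 0, 0, 0, 0, 20]]])

```text
time: 8.15
ee_pos: [0.4978, 0.0134, 0.0266]
tool_rot: [-0.017, 1.0, -0.01, 0.0]
ft_force: [-0.4, -0.5, 4.2]
width: 0.0363
```

Contact at 4 N, at just the height expected. Releasing with a limited opening, since the well is 100 mm wide.

Request:
apply_moves(series=[[[0, 0, 0, 0, 0, 0, 50], [0, 0, 0, 0, 0, 0, 55], [0, 0, 0, 0, 0, 0, 60], [0, 0, 0, 0, 0, 0, 60], [0, 0, 0, 0, 0, 0, 60]]])

```text
time: 8.65
ee_pos: [0.4976, 0.0135, 0.0262]
tool_rot: [-0.017, 1.0, -0.01, 0.0]
ft_force: [-0.2, -0.7, 0.2]
width: 0.0514
```

```bash
python3 - <<'E'
from h import *
cv2.imwrite("pics/w5.png",robot.read_camera("wrist")[:,:,::-1])
E
```

```text
(no output)
```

View pics/w5.png

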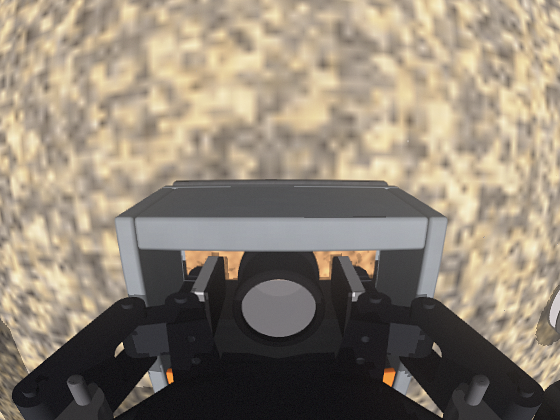

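The loupe has been let go and stands upright, at (280,307). I'll back out along the box axis.

Request:
apply_moves(series=[[[0, 0, -0.005, 0, 0, 0, 60], [0, 0, -0.01, 0, 0, 0, 60], [0, 0, -0.02, 0, 0, 0, 60], [0, 0, -0.025, 0, 0, 0, 60], [0, 0, -0.025, 0, 0, 0, 60], [0, 0, -0.025, 0, 0, 0, 60], [0, 0.03, 0, 0, 0, 0, 0], [0, 0.03, 0, 0, 0, 0, 0], [0, 0, 0, 0, 0, 0, 0], [0, 0, 0, 0, 0, 0, 0], [0, 0, 0, 0, 0, 0, 0]]])

```text
time: 9.8
ee_pos: [0.4963, -0.0498, 0.1344]
tool_rot: [-0.018, 1.0, -0.01, 0.0]
ft_force: [-0.4, 0.0, -0.1]
width: -0.0005
```

```bash
python3 - <<'E'
from fit import *
s=robot.read_state();print(s["ee_pos"],s["tool_rot"],s["width"])
p=robot.camera_params("wrist");a=robot.read_camera("wrist")[:,:,::-1].copy()
cv2.imwrite("pics/w6.png",a)
x=[0.4968,-.0455,-.0179,.041,.0013]
for k in((50,89,72.5),(-50,89,72.5),(50,29,71),(-50,29,71),(0,-1,71)):
    print(k,W(k,x).round(4),proj("wrist",W(k,x),p).round(1))
t=robot.read_camera("top");cv2.imwrite("pics/t6.png",cv2.resize(t[200:310,280:420,::-1],None,fx=5,fy=5))
E
```

```text
[ 0.49628662 -0.0497895   0.13443456] [-1.76736383e-02  9.99790526e-01 -1.03186942e-02  2.66333006e-04] -0.0005144108338562347
(50, 89, 72.5) [0.5483 0.0403 0.0725] [358.5  97.1]
(-50, 89, 72.5) [0.4484 0.0421 0.0725] [202.   97.4]
(50, 29, 71) [ 0.5473 -0.0196  0.0685] [355.3 187.6]
(-50, 29, 71) [ 0.4473 -0.0178  0.0685] [205.7 188.1]
(0, -1, 71) [ 0.4967 -0.0486  0.0673] [280.7 230.6]
```

View pics/w6.png

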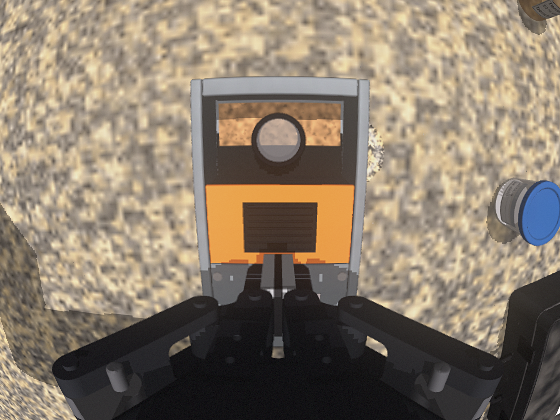

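View pics/t6.png

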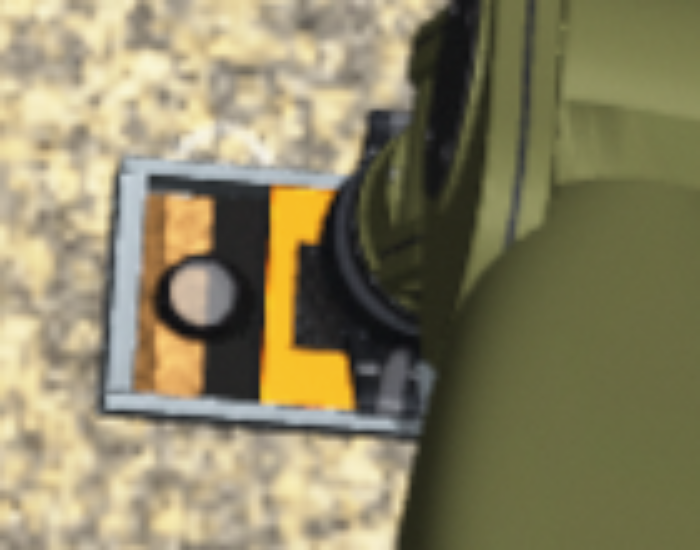

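The loupe stands upright in the well, at (277,140). The patch is centred at (280,227), so the joint is at about 2 mm. Descending onto the patch.

Request:
apply_moves(series=[[[0, -0.001, 0.02, 0, 0, 0, 0], [0, 0, 0.02, 0, 0, 0, 0], [0, 0, 0.012, 0, 0, 0, 0], [0, 0, 0.006, 0, 0, 0, 0], [0, 0, 0.002, 0, 0, 0, 0], [0, 0, 0, 0, 0, 0, 0], [0, 0, 0, 0, 0, 0, 0]]])

```text
time: 10.6
ee_pos: [0.497, -0.0471, 0.0748]
tool_rot: [-0.017, 1.0, -0.01, 0.001]
ft_force: [0.2, -0.1, -0.4]
width: -0.0002
```

Request:
apply_moves(series=[[[0, 0, 0.0015, 0, 0, 0, 0], [0, 0, 0.0015, 0, 0, 0, 0], [0, 0, 0.001, 0, 0, 0, 0], [0, 0, 0, 0, 0, 0, 0], [0, 0, 0, 0, 0, 0, 0]]])

```text
time: 11.1
ee_pos: [0.4963, -0.0471, 0.0702]
tool_rot: [-0.017, 1.0, -0.01, 0.0]
ft_force: [-0.1, -0.3, -0.5]
width: -0.0001
```

Request:
apply_moves(series=[[[0, 0, 0.001, 0, 0, 0, 0], [0, 0, 0, 0, 0, 0, 0], [0, 0, 0, 0, 0, 0, 0]]])

```text
time: 11.4
ee_pos: [0.4964, -0.047, 0.0691]
tool_rot: [-0.017, 1.0, -0.01, 0.0]
ft_force: [-0.1, -1.0, 0.1]
width: -0.0
```

Request:
apply_moves(series=[[[0, 0, 0.0005, 0, 0, 0, 0], [0, 0, 0.0003, 0, 0, 0, 0], [0, 0, 0, 0, 0, 0, 0], [0, 0, 0, 0, 0, 0, 0]]])

```text
time: 11.8
ee_pos: [0.4964, -0.047, 0.0684]
tool_rot: [-0.017, 1.0, -0.01, 0.0]
ft_force: [-0.3, 0.3, 0.6]
width: -0.0
```

Request:
apply_moves(series=[[[0, 0, 0.0005, 0, 0, 0, 0], [0, 0, 0.0003, 0, 0, 0, 0], [0, 0, 0, 0, 0, 0, 0], [0, 0, 0, 0, 0, 0, 0]]])

```text
time: 12.2
ee_pos: [0.4964, -0.047, 0.0676]
tool_rot: [-0.017, 1.0, -0.01, 0.0]
ft_force: [-0.4, 0.2, -0.3]
width: -0.0
```

Request:
apply_moves(series=[[[0, 0, 0.0005, 0, 0, 0, 0], [0, 0, 0.0003, 0, 0, 0, 0], [0, 0, 0, 0, 0, 0, 0], [0, 0, 0, 0, 0, 0, 0]]])

```text
time: 12.6
ee_pos: [0.4964, -0.047, 0.0672]
tool_rot: [-0.017, 1.0, -0.011, 0.0]
ft_force: [-0.8, 0.3, 5.5]
width: -0.0002
```

Request:
apply_moves(series=[[[0, 0, 0.0003, 0, 0, 0, 0], [0, 0, 0.0002, 0, 0, 0, 0], [0, 0, 0, 0, 0, 0, 0], [0, 0, 0, 0, 0, 0, 0]]])

```text
time: 13.0
ee_pos: [0.4964, -0.047, 0.067]
tool_rot: [-0.017, 1.0, -0.01, 0.0]
ft_force: [-1.8, 0.5, 7.1]
width: -0.0001
```

Request:
apply_moves(series=[[[0, 0, 0.0004, 0, 0, 0, 0], [0, 0, 0.0004, 0, 0, 0, 0], [0, 0, 0, 0, 0, 0, 0], [0, 0, 0, 0, 0, 0, 0]]])

```text
time: 13.4
ee_pos: [0.4965, -0.047, 0.0667]
tool_rot: [-0.017, 1.0, -0.011, 0.001]
ft_force: [-3.5, -0.4, 12.3]
width: -0.0
```

Request:
apply_moves(series=[[[0, 0, 0.0003, 0, 0, 0, 0], [0, -0.001, 0, 0, 0, 0, 0], [0, -0.002, 0, 0, 0, 0, 0], [0, -0.002, 0, 0, 0, 0, 0], [0, 0, 0, 0, 0, 0, 0]]])

```text
time: 13.9
ee_pos: [0.4966, -0.0435, 0.0667]
tool_rot: [-0.016, 1.0, -0.011, 0.001]
ft_force: [-3.7, -4.5, 13.5]
width: 0.0004
```

Request:
apply_moves(series=[[[0, -0.003, 0, 0, 0, 0, 0], [0, -0.003, 0, 0, 0, 0, 0], [0, -0.003, 0, 0, 0, 0, 0], [0, 0, 0, 0, 0, 0, 0]]])

```text
time: 14.3
ee_pos: [0.4967, -0.0343, 0.067]
tool_rot: [-0.016, 1.0, -0.011, 0.001]
ft_force: [-3.9, -4.5, 13.5]
width: 0.0002
```

```bash
python3 - <<'E'
from fit import *
s=robot.read_state();print(s["ee_pos"],s["ft_force"])
p=robot.camera_params("wrist");a=robot.read_camera("wrist")[:,:,::-1].copy()
cv2.imwrite("pics/w7.png",a)
E
```

```text
[ 0.49672914 -0.03426561  0.06701489] [-3.92552093 -4.46909694 13.45988237]
```

View pics/w7.png

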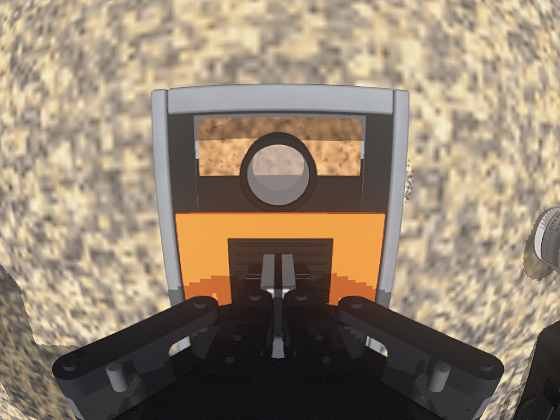

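```bash
cat > edge.py <<'E'
import sys
from fit import *
p=robot.camera_params("wrist");v=float(sys.argv[1])
x=[0.4968,-.0455,-.0179,.039,0]
for j in range(0,64,4): print(j,proj("wrist",W((0,29+j,71),x),p).round(1),proj("wrist",W((0,17+j,71),x),p).round(1))
print("well edge",proj("wrist",W((0,89,72.5),x),p))
E
python3 edge.py 212
```

```text
0 [281.4 243.7] [281.4 266.9]
4 [281.4 235.6] [281.4 259.3]
8 [281.4 227.4] [281.4 251.6]
12 [281.4 219.1] [281.4 243.7]
16 [281.4 210.6] [281.4 235.6]
20 [281.4 202. ] [281.4 227.4]
24 [281.3 193.3] [281.4 219.1]
28 [281.3 184.5] [281.4 210.6]
32 [281.3 175.6] [281.4 202. ]
36 [281.3 166.6] [281.3 193.3]
40 [281.2 157.5] [281.3 184.5]
44 [281.2 148.4] [281.3 175.6]
48 [281.2 139.2] [281.3 166.6]
52 [281.2 130. ] [281.2 157.5]
56 [281.1 120.8] [281.2 148.4]
60 [281.1 111.6] [281.2 139.2]
well edge [281.11955296 111.45968198]
```

The joint is at about 15 mm, and the shutter follows the fingers without slip. Continuing at about 13.5 N.

Request:
apply_moves(series=[[[0, -0.003, 0, 0, 0, 0, 0], [0, -0.003, 0, 0, 0, 0, 0], [0, -0.003, 0, 0, 0, 0, 0], [0, -0.003, 0, 0, 0, 0, 0], [0, 0, 0, 0, 0, 0, 0]]])

```text
time: 14.85
ee_pos: [0.497, -0.0223, 0.0675]
tool_rot: [-0.016, 1.0, -0.011, 0.001]
ft_force: [-5.6, -4.3, 14.0]
width: -0.0002
```

Request:
apply_moves(series=[[[-0.0003, -0.003, 0, 0, 0, 0, 0], [-0.0003, -0.003, 0, 0, 0, 0, 0], [-0.0002, -0.003, 0, 0, 0, 0, 0], [0, -0.003, 0, 0, 0, 0, 0], [0, 0, 0, 0, 0, 0, 0]]])

```text
time: 15.35
ee_pos: [0.4972, -0.0102, 0.068]
tool_rot: [-0.016, 1.0, -0.011, 0.001]
ft_force: [-3.7, -4.3, 12.5]
width: 0.0002
```

Request:
apply_moves(series=[[[-0.0002, -0.003, 0.0002, 0, 0, 0, 0], [0, -0.003, 0, 0, 0, 0, 0], [0, -0.003, 0, 0, 0, 0, 0], [0, -0.003, 0, 0, 0, 0, 0], [0, 0, 0, 0, 0, 0, 0]]])

```text
time: 15.85
ee_pos: [0.4975, 0.0018, 0.0684]
tool_rot: [-0.016, 1.0, -0.011, 0.002]
ft_force: [-2.9, -2.6, 14.0]
width: 0.0
```

Request:
apply_moves(series=[[[0, -0.002, 0, 0, 0, 0, 0], [0, -0.002, 0, 0, 0, 0, 0], [0, -0.002, 0, 0, 0, 0, 0], [0, 0, 0, 0, 0, 0, 0]]])

```text
time: 16.25
ee_pos: [0.4976, 0.0077, 0.0686]
tool_rot: [-0.016, 1.0, -0.011, 0.002]
ft_force: [-3.7, -3.5, 13.7]
width: 0.0002
```

```bash
python3 - <<'E'
from fit import *
s=robot.read_state();print(s["ee_pos"],s["ft_force"])
a=robot.read_camera("wrist")[:,:,::-1].copy()
cv2.imwrite("pics/w8.png",a)
E
python3 edge.py 0|tail -5
```

```text
[0.49759799 0.00768276 0.06859292] [-3.71992681 -3.47813393 13.7388356 ]
48 [281.2 231.6] [281.2 255.5]
52 [281.2 223.3] [281.2 247.7]
56 [281.2 214.9] [281.2 239.7]
60 [281.2 206.4] [281.2 231.6]
well edge [281.19702201 207.26612684]
```

View pics/w8.png

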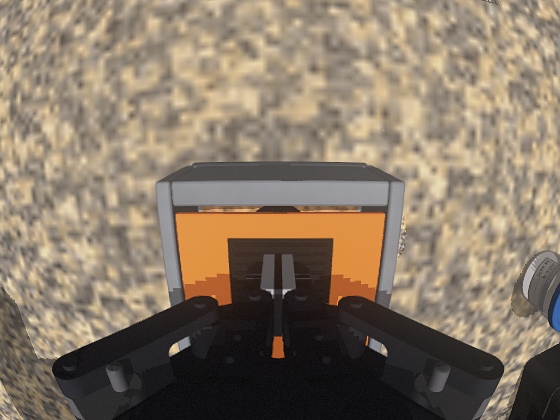

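The shutter's front edge is at row 212 and the well's edge at 206, so 3 mm remain. I'll creep on to the stop.

Request:
apply_moves(series=[[[0, -0.001, 0, 0, 0, 0, 0], [0, -0.001, 0, 0, 0, 0, 0], [0, -0.0005, 0, 0, 0, 0, 0], [0, 0, 0, 0, 0, 0, 0]]])

```text
time: 16.7
ee_pos: [0.4977, 0.01, 0.0687]
tool_rot: [-0.016, 1.0, -0.011, 0.002]
ft_force: [-2.6, -5.5, 14.3]
width: 0.0001
```

Request:
apply_moves(series=[[[0, -0.0005, 0, 0, 0, 0, 0], [0, -0.0005, 0, 0, 0, 0, 0], [0, 0, 0, 0, 0, 0, 0]]])

```text
time: 17.0
ee_pos: [0.4977, 0.0109, 0.0687]
tool_rot: [-0.016, 1.0, -0.011, 0.002]
ft_force: [-2.3, -4.3, 15.6]
width: 0.0
```

Request:
apply_moves(series=[[[0, -0.0005, -0.0001, 0, 0, 0, 0], [0, -0.0005, 0, 0, 0, 0, 0], [0, 0, 0, 0, 0, 0, 0]]])

```text
time: 17.3
ee_pos: [0.4977, 0.0116, 0.0688]
tool_rot: [-0.015, 1.0, -0.011, 0.002]
ft_force: [-3.7, -5.4, 14.1]
width: 0.0
```

```bash
python3 - <<'E'
from fit import *
s=robot.read_state();print(s["ee_pos"],s["ft_force"])
a=robot.read_camera("wrist")[:,:,::-1].copy()
cv2.imwrite("pics/w9.png",cv2.resize(a[140:260,150:410],None,fx=3,fy=3,interpolation=cv2.INTER_CUBIC))
E
```

```text
[0.49769305 0.01160784 0.06879656] [-3.68381298 -5.35335798 14.05299093]
```

View pics/w9.png

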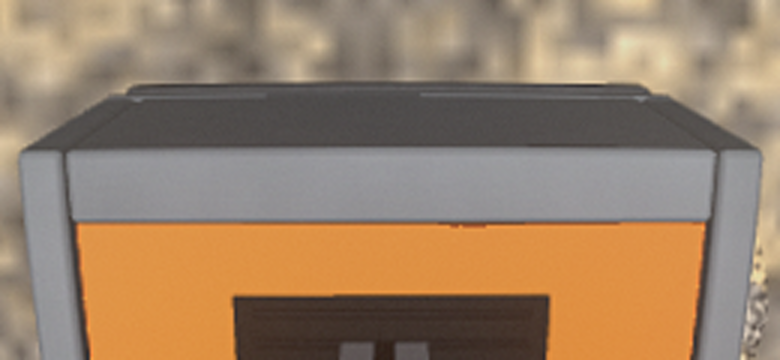

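It looks shut, with no gap at the front edge. One more small push to confirm the stop.

Request:
apply_moves(series=[[[0, -0.0007, 0, 0, 0, 0, 0], [0, -0.0007, 0, 0, 0, 0, 0], [0, 0, 0, 0, 0, 0, 0]]])

```text
time: 17.65
ee_pos: [0.4977, 0.0117, 0.0688]
tool_rot: [-0.014, 1.0, -0.011, 0.002]
ft_force: [-2.9, -9.7, 14.1]
width: 0.0004
```

At the stop: there was no travel and the drag force rose to 9.7 N. Lifting straight off.

Request:
apply_moves(series=[[[0, 0, -0.002, 0, 0, 0, 0], [0, 0, -0.005, 0, 0, 0, 0], [0, 0, -0.02, 0, 0, 0, 0], [0, 0, -0.04, 0, 0, 0, 0], [0, 0, -0.04, 0, 0, 0, 0], [0, 0.04, -0.02, 0, 0, 0, 0], [0, 0.04, 0, 0, 0, 0, 0], [0, 0.04, 0, 0, 0, 0, 0], [0, 0.04, 0, 0, 0, 0, 0], [0, 0.04, 0, 0, 0, 0, 0], [0, 0, 0, 0, 0, 0, 0], [0, 0, 0, 0, 0, 0, 0]]])

```text
time: 18.85
ee_pos: [0.4921, -0.1896, 0.1867]
tool_rot: [-0.018, 1.0, -0.011, -0.0]
ft_force: [-1.2, -0.0, 0.4]
width: -0.0001
```

```bash
python3 - <<'E'
from fit import *
s=robot.read_state();print(s["time"],s["ee_pos"],s["ft_force"])
a=robot.read_camera("wrist");b=robot.read_camera("scene");t=robot.read_camera("top")
cv2.imwrite("pics/wA.png",a[:,:,::-1]);cv2.imwrite("pics/tA.png",t[:,:,::-1])
cv2.imwrite("pics/sA.png",cv2.resize(b[100:320,160:430,::-1],None,fx=2.7,fy=2.7))
E
```

```text
18.85 [ 0.49211778 -0.18962298  0.18668918] [-1.23974947 -0.02950487  0.37411722]
```

View pics/wA.png

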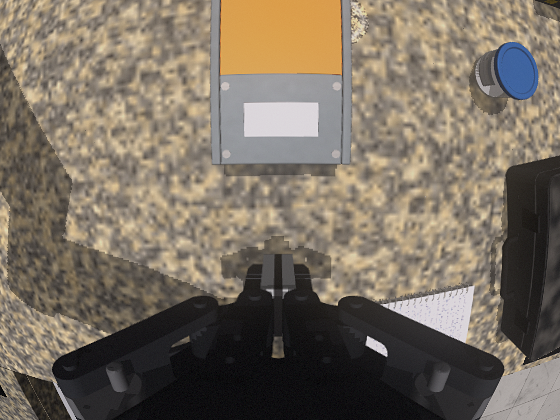

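View pics/tA.png

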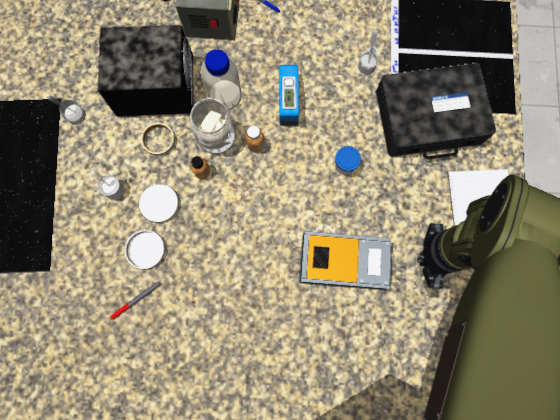

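View pics/sA.png

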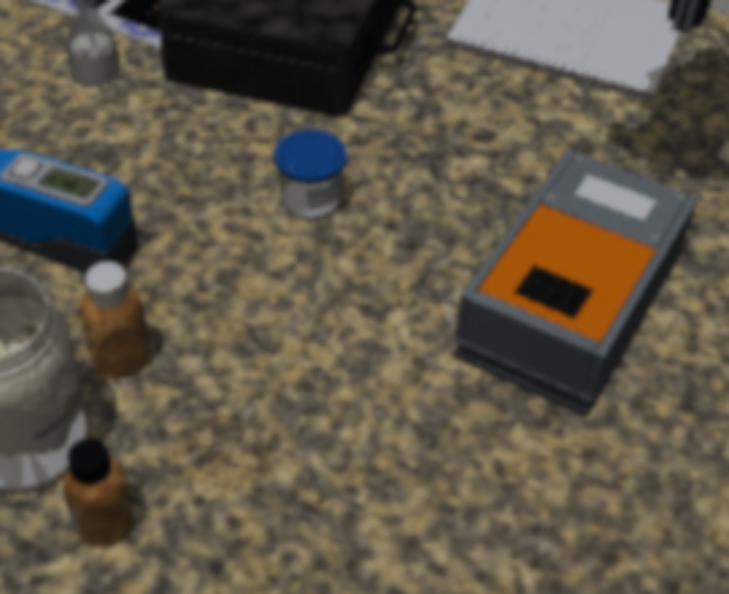

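The shutter covers the whole well, with the patch at (321,258) in the top view and no gap. The bottles and pot have not moved, and the arm is clear.

```bash
python3 -c "
from cell import robot
print(robot.sign_off())"
```

```text
the job is handed in; nothing more can be done
None
```

The loupe is in the keeper's well with the shutter fully shut over it. I handed the job in at about 19 s on the robot's clock, out of the 51 s allowed.

- **Loupe:** I lowered it until it touched the well floor at about 4 N and then released it. It stood upright in the well in the last view of it before the shutter closed over it.
- **Shutter:** I dragged it by its patch, with a press that read 12.5 to 15.6 N whenever I checked. At the end, 1.4 mm of commanded drag moved it only about 0.1 mm and the drag force rose from about 5 N to about 10 N, so I took that as the stop.
- **Final pictures:** They show no gap at the well's edge. The bottles and pot are where they started, and the arm is clear of everything.

One small disagreement: while dragging there was a sideways force of about 3 to 6 N on the tool. I eased it by shifting the tool slightly. The forces I read on the box stayed under its 25 N limit.

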